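# Press a glued case panel with a slip-clutch screw press

## Robot

A 6-joint arm with a two-finger parallel gripper is mounted at the origin on the work surface. World frame = base frame: x ahead of the robot, y to its left, z up, the work surface at z = 0. Lengths are in m, angles in rad, forces in N, time in s.
With the tool pointing down it reaches from about 0.275 to 0.85 m from the base axis. Payload 5.2 kg.
Tool frame: the origin (TCP) lies at the very end of the fingers, on their centre line; the grasp point (between the pads) lies 19 mm behind it; z points along the fingers, y is the line along which they close (so a half turn about z gives the same grasp; the last joint's range is limited). The gripper opens to 85 mm and grips with 20 to 120 N. Pads are 22 mm wide; open, the fingers measure 114 mm over their backs; the gripper's body (76 mm by 85 mm) begins 54 mm behind the grasp point. The pads swing forward as they close: fully open they stand 13 mm farther back than shut.
Start: joints at [-1.326, 0.259, 1.535, -0, 1.348, -0.203], TCP at [0.238, -0.496, 0.231] pointing down, gripper open.
Joint ranges: [-3.14, 3.14], [-0.91, 2.08], [0.19, 2.58], [-1.22, 4.36], [0.22, 2.71], [-3.12, 3.12]. Speed limits (rad/s): [2.57, 2.57, 3.14, 3.14, 3.14, 3.14].

## Interface

Orientations are given as a unit quaternion [w, x, y, z].
In Python, from workcell import readout, vision, order, spotter gives the robot as it stands.
- The arm moves only by the tool step_arm, never from a script. Its argument "steps" is a list of rows, each an object with "slide": the shift along the tool's x, y, z in units of 500 mm (1.0 is 500 mm), a list of three; "roll": the turn about the tool's z in units of 90 degrees (1.0 is 90 degrees). A call has 1 to 8 rows; each row shifts and turns the commanded pose from where the row before left it, along the tool's axes as they then stand; what a row does not reach is not made up. A row lasts 1/8 s, in which the tool goes at most 62.5 mm and 10.7 degrees, less where a joint would pass 70% of its speed; a pose out of reach is approached as far as the arm can. A call with a number of a shift or a turn outside -1 to 1 is refused whole. A call with a gripper value outside its range is refused whole. "jaw" is the opening, from 0 (shut) to 1 (fully open), set as the call begins (left out, the last holds). The fingers move at their own pace and stop on an object; the grip force is fixed at half the most. Time passes only in rows, so rows that do not move let the fingers close. It gives the time, the measured TCP pose, the force, the opening and the grip force at its end, in the units of the state.
- readout.get_obs(): the state, without advancing time (a new reading comes with each control period).
- vision.capture(name): name is "side" or "top"; returns (picture, depth): 384x512x3 uint8, red, green, blue; 384x512 float32, m along the optical axis (not along the pixel's ray), 0 where there is no reading.
- vision.get_calibration(name): a dict with "camera_matrix" (3x3 intrinsics, pixels), "world_to_cam" (4x4, takes a point from world to camera coordinates). Camera axes: x right, y down, z forward; pixel columns grow to the right and rows downward; lengths in m; the calibration is good to about 2 mm. A picture is of the moment at which its call begins. get_calibration takes no time and is no camera call.
- order.finish_job(): hands the job in; it is judged then, once.
Trained networks look in the newest picture that a camera, given by its name, has taken for a name from the list of things; names that differ only in an ending like _2 or _b are one class to them, and where a whole thing is asked for, a point or a joint stands for the part that bears it (a point fixed in the world has none). Each returns a list of dicts, best first, with "p" (0 to 1); they miss things now and then, are a little off and sometimes report something else, mostly with a low value. They report only what shows in the picture. A call takes as long as a camera call. They do not tell look-alikes from the thing itself.
- spotter.outline_of(label, camera): "mask" (384x512 bool, what is visible of it) and "pixel" ([column, row] in pixels, amid what is visible of it).
- spotter.spot_point(label, camera): "pixel" ([column, row] in pixels: a listed point, or the origin of a listed thing).
The state is a dict: "t": time; "qpos": joint angles; "dq": joint speeds; "effort": joint torques, N m; "ee_pos": TCP position; "tool_rot": TCP orientation; "force": force on the tool from outside, world axes, zero at the start; "moment": the same for the moment, N m; "finger_gap": opening from 0.0 (shut) to 1.0 (fully open); "grasp_force": force on a finger pad.
Only numpy, scipy, OpenCV 4.12 (cv2) and the standard library are available. Lean on these libraries where they do the work, as an engineer would, in place of code of your own. Each camera call takes 0.05 s, during which the arm holds its last target. There are 200 camera calls.

## Task

Slide the glued plywood panel under the press, between the side rails, until its far end is fully home against the back stop. Then wind the press's three-armed handle clockwise (seen from above) until the pad grips the panel and the handle's slip clutch clicks over two or three times, certainly not more than five, and leave it clamped. Leave the other things on the bench where they are.

Things in the scene. Friction and masses are not known exactly. Their poses are not given: they have to be found in the camera images.
- press: Bench screw press, fixed. Origin: underside of its base plate, straight under the screw axis; z up; x is the feed direction, from the open feed end to the back stop; y across. Grey base plate 12 mm thick, x = -235 to +75 mm, 200 mm wide. Columns of 26 mm diameter at x = 0, y = +-74 mm carry a bridge 48 mm in x, 185 mm in y, 104 to 130 mm high (steel caps over the columns to 138).
- stop (a point): Middle of the back stop's face, 55 mm beyond the screw axis, 20 mm above the table; the stop's top is 28 mm high. Two low side rails (tops 26 mm above the table), 104 mm apart inside, run from it towards the feed end, to the columns, and go on into flared lead-ins that end 32 mm before the screw axis, about 130 mm apart at the mouth.
- hub (a point): On the screw axis, at the height of the middle of the handle's three arms (165 mm above the table). The hub is 32 mm in diameter, from 144 to 180 mm above the table (steel button to 186).
- ball_tip (a point): Centre of the 20 mm black ball on one of the three equal arms, 65 mm from the screw axis. The arms are level 10 mm steel bars, 120 degrees apart, nothing above them: an arm can be pushed round with a fingertip let down between two arms, above the bridge. Pushing 50 mm from the axis takes about 2 N while the screw runs free and 4.5 N while the clutch slips.
- spindle (a joint): Turn of the screw nut (steel disc of 52 mm diameter under the handle, with a black mark), rad, growing clockwise from above; one turn lowers the pad 20 mm. 0 = pad fully up (16 mm above the panel's top). It starts between 0 and 2.8, stops turning at about 5 when the pad meets the panel, and stays where it is left.
- clutch (a joint): Slip of the handle against the screw nut, rad, growing clockwise; 0 at the start. The handle carries the nut with it until the pad bears on the panel; then the nut stands still and the handle slips on, at an even torque, one click each 0.52 rad (30 degrees) of slip, so two clicks are 1.05 and five are 2.6.
- pad: Round steel pressure pad, 56 mm diameter, 12 mm thick, on the ram under the bridge; origin at the centre of its underside. It moves straight up and down and does not turn.
- panel_mid (a point): Centre of the glued panel: two plywood layers with a dark glue line, 160 mm (its x, feed direction) by 90 mm (y) by 20 mm thick, 200 g, smooth and sliding easily, lying flat on the press's base plate at the feed end, a little askew. When home, this centre is at x = -25 mm of the press.
- panel_end (a point): Middle of the panel's far end face (towards the press), 80 mm from its centre, half-way up its thickness.
- glue_bottle: Bystander: glue bottle, 60 mm diameter, 150 mm tall, to the left of the press; origin under its base.
- tin: Bystander: steel tin, 70 mm diameter, 70 mm tall, to the right of the press; origin under its base.
- buckle: Bystander: brass buckle, 58 by 48 by 8 mm, to the right of the press's feed end.
- hammer: Bystander: hammer lying on the right.
- brush: Bystander: brush lying on the left.
- spare_panels: Bystander: stack of spare panels, 160 by 90 by 40 mm, on the left; origin under its centre.
- cutting_die: Bystander: five-sided steel cutting die, 100 by 70 by 32 mm, on the right.
Not all that is in view belongs to the job. Leave any blue or green look-alike of the part that bears panel_mid alone.

How it is judged:
On the way, in this order (a step that is already met when the one before it is completed fails the run):
1. the panel lies flat between the rails with its far end against the back stop (x of panel_end in the frame of press above 0.0505 m and z of panel_mid in the frame of press below 0.026 m and angle between the x axis of panel_mid and the x axis of press, either way round below 0.09 rad), for 0.2 s.
2. the pad bears on the panel and the clutch has clicked over about twice (slip above 0.95 rad) (all of step 1 and contact force between pad and panel above 10 N and value of joint clutch above 0.95 rad), for 0.1 s.
At the end, for the whole second after the job is handed in: The panel lies still and flat between the rails, its far end within 4.5 mm of the back stop and square to it within 0.09 rad; the pad presses on it with more than 10 N; the clutch has slipped between 0.95 and 2.85 rad (about two to five clicks) (all of step 2 and value of joint clutch below 2.85 rad and linear speed of panel below 0.01 m/s); the robot touches nothing.
It fails at once if the clutch slipped more than 2.85 rad (more than five clicks) (value of joint clutch above 2.85 rad).
It fails at once if a bystander was moved by more than 25 mm (distance of any of glue_bottle, tin, buckle, hammer, brush, spare_panels, cutting_die from where it was at the start of the episode above 0.025 m).
It also fails if it takes over 61 s, if anything falls off the work surface, if the arm or the gripper's body presses on something with over 40 N, if the wrist force passes 120 N, or if a joint passes its speed limit or range.

## Working session

There is one attempt and no reset: what is moved stays moved. The work goes in short steps, Python scripts to look and compute and a tool call to move; the robot and the scene stay as the last step left them, time stands still between calls to the robot, and variables do not carry over. Pictures are saved under pics/ and viewed, at most 10 in all, crops included, and the job is handed in when it is done.

Besides the shell and the picture viewer there is one more tool, called after "Request:" by a JSON object that holds its "op" and its "data". step_arm: Moves the arm, as the interface text tells. Shifts and turns lie within -1 to 1; 1 stands for 500 mm of shift or 90 degrees of turn. Its arguments: {"type":"object","properties":{"steps":{"type":"array"},"jaw":{"type":"number"}},"required":["steps"]}

```bash
mkdir -p pics; cat > h.py <<'E'
import numpy as np, cv2
from workcell import readout, vision, order, spotter
def cap(n,save=None):
    im,d=vision.capture(n)
    if save: cv2.imwrite('pics/'+save,cv2.cvtColor(im,cv2.COLOR_RGB2BGR))
    return im,d
def ray(n,px):
    c=vision.get_calibration(n);K=np.array(c['camera_matrix']);T=np.linalg.inv(np.array(c['world_to_cam']))
    r=T[:3,:3]@np.linalg.inv(K)@np.array([px[0],px[1],1.]);return T[:3,3],r
def at_z(n,px,z):
    o,r=ray(n,px);return o+r*(z-o[2])/r[2]
def cloud(n,d,mask):
    v,u=np.nonzero(mask&(d>0));o,_=ray(n,(0,0))
    c=vision.get_calibration(n);K=np.array(c['camera_matrix']);T=np.linalg.inv(np.array(c['world_to_cam']))
    p=(np.linalg.inv(K)@np.stack([u,v,np.ones(len(u))]))*d[v,u];return (T[:3,:3]@p).T+T[:3,3]
E
python3 - <<'E'
from h import *
ims=[]
D={}
for n in('top','side'):
    im,D[n]=cap(n,n+'0.png')
    print(n,ray(n,(256,192)))
for n in('top','side'):
  for l,z in(('press',0),('hub',.165),('stop',.02),('ball_tip',.165),('panel_mid',.022),('panel_end',.022)):
    for r in spotter.spot_point(l,n)[:3]: print(n,l,np.round(r['p'],2),np.round(r['pixel'],1),np.round(at_z(n,r['pixel'],z),3))
for r in spotter.outline_of('panel_mid','top')[:2]:
    c=cloud('top',D['top'],r['mask']);print(r['p'],len(c),np.median(c,0),cv2.minAreaRect(c[:,:2].astype(np.float32)*1000))
print(readout.get_obs())
E
```

```text
top (array([0.4347223 , 0.00229286, 1.26753407]), array([ 0.09468677,  0.00893217, -0.99558598]))
side (array([0.44976245, 1.00785304, 0.77869115]), array([ 0.0425077 , -0.84195454, -0.53802388]))
top press 0.59 [218.8 164.1] [0.641 0.134 0.   ]
top press 0.57 [269.7 203.5] [ 0.52  -0.031  0.   ]
top hub 0.82 [212.4 151.3] [0.65  0.136 0.165]
top hub 0.2 [221.2 146.1] [0.665 0.112 0.165]
top stop 0.81 [219.3 145.5] [0.697 0.133 0.02 ]
top ball_tip 0.62 [234.  155.7] [0.639 0.076 0.165]
top panel_mid 0.89 [219.2 204. ] [0.513 0.126 0.022]
top panel_mid 0.81 [304.9 263.7] [ 0.337 -0.142  0.022]
top panel_mid 0.65 [168.  277.3] [0.285 0.275 0.022]
top panel_end 0.85 [301.6 237.8] [ 0.415 -0.131  0.022]
top panel_end 0.85 [142.5 290. ] [0.244 0.35  0.022]
top panel_end 0.81 [221.2 172.8] [0.61  0.124 0.022]
side press 0.61 [205.9 252.8] [0.636 0.128 0.   ]
side press 0.49 [203.8 193.2] [ 0.696 -0.187  0.   ]
side hub 0.6 [201.7 204.8] [0.64  0.124 0.165]
side stop 0.56 [184.6 248.9] [0.694 0.139 0.02 ]
side ball_tip 0.89 [202.8 192.4] [0.647 0.062 0.165]
side ball_tip 0.61 [215.3 213.6] 
[... 673 characters left out ...]
, 30.894412994384766)
{'t': 0.75, 'qpos': array([-1.32579179e+00,  2.58556920e-01,  1.53497948e+00, -1.74994011e-05,
        1.34799652e+00, -2.02808577e-01]), 'dq': array([ 0.00042164,  0.00089564,  0.00118289, -0.00085744, -0.00245376,
        0.00121836]), 'effort': array([ 9.22366125e-04, -4.45824909e+01, -2.90864003e+01, -3.46287027e-05,
        8.87311271e-04,  9.29097098e-06]), 'ee_pos': array([ 0.23816233, -0.49577667,  0.2313412 ]), 'tool_rot': array([ 3.00397899e-05,  9.75037048e-01,  2.22042234e-01, -7.90151521e-06]), 'force': array([0.04513271, 0.84714525, 0.75654535]), 'moment': array([ 0.01395771,  0.02478294, -0.02065408]), 'grasp_force': 0.0, 'finger_gap': 0.9975255537757781}
```

View pics/top0.png

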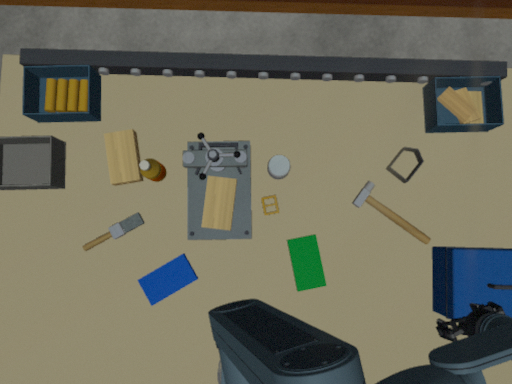

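View pics/side0.png

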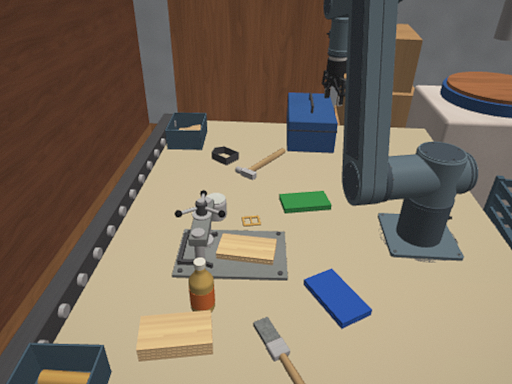

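The top picture shows the press plate at about (187–252, 141–240), hub near (213,155), balls near (201,136), (237,154), (202,176), and the wooden panel at (219,203). The side view agrees, and the blue and green panels are look-alikes.

```bash
python3 - <<'E'
from h import *
im,d=cap('top')
c=vision.get_calibration('top')
roi=np.zeros(d.shape,bool);roi[125:250,175:265]=1
P=cloud('top',d,roi)
m=(abs(P[:,2]-.012)<.004);Q=P[m]
pl=roi&0
# plate by colour: grey
a=im.astype(int);grey=((a.max(2)-a.min(2))<25)&roi
cs,_=cv2.findContours(cv2.morphologyEx(grey.astype(np.uint8),cv2.MORPH_CLOSE,np.ones((3,3))),cv2.RETR_EXTERNAL,cv2.CHAIN_APPROX_NONE)
k=max(cs,key=cv2.contourArea)[:,0]
# plate edges: fit left,right,bottom lines
w=np.array([at_z('top',p,.012)[:2] for p in k])
def fit(sel,name):
    vx,vy,x,y=cv2.fitLine(w[sel].astype(np.float32),cv2.DIST_HUBER,0,.001,.001).ravel();print(name,sel.sum(),np.degrees(np.arctan2(vy,vx)),x,y)
fit((k[:,0]<192)&(k[:,1]>175)&(k[:,1]<235),'left');fit((k[:,0]>247)&(k[:,1]>165)&(k[:,1]<235),'right');fit((k[:,1]>236)&(k[:,0]>195)&(k[:,0]<245),'near')
print('z hist',[(z,(abs(P[:,2]-z)<.003).sum()) for z in(.0,.006,.012,.018,.024,.032)])
# panel
wood=((a[...,0]-a[...,2])>50)&roi; wood[:,:195]=0;wood[:,245:]=0;wood[:172]=0
k2=max(cv2.findContours(wood.astype(np.uint8),0,1)[0],key=cv2.contourArea)[:,0]
print('panel',cv2.minAreaRect(np.array([at_z('top',p,.032)[:2]*1000 for p in k2],np.float32)),len(k2))
# balls
for l in('ball_tip','hub','pad'):
  for r in spotter.spot_point(l,'top')[:4]: print(l,r['p'],np.round(r['pixel'],1),np.round(at_z('top',r['pixel'],.165),4))
for p in((201,136),(237,154),(202,176),(213.5,155)): print(p,at_z('top',p,.165))
cv2.imwrite('pics/crop.png',cv2.resize(cv2.cvtColor(im[125:250,170:270],4),None,fx=6,fy=6,interpolation=cv2.INTER_CUBIC)[:600])
E
```

```text
left 59 2.3868482 0.50827485 0.22779655
right 69 2.7964392 0.5651832 0.03173651
near 49 -88.47537 0.40484434 0.11864762
z hist [(0.0, np.int64(3635)), (0.006, np.int64(954)), (0.012, np.int64(2470)), (0.018, np.int64(414)), (0.024, np.int64(135)), (0.032, np.int64(1241))]
panel ((516.642333984375, 126.73918151855469), (87.1758041381836, 156.266357421875), 85.01371765136719) 152
ball_tip 0.8 [235.8 156.3] [0.6374 0.0709 0.165 ]
hub 0.68 [213.1 154.4] [0.641  0.1339 0.165 ]
hub 0.34 [401.5 164.5] [ 0.6269 -0.3885  0.165 ]
pad 0.61 [216.9 160.2] [0.625  0.1228 0.165 ]
(201, 136) [0.6918448  0.16939558 0.165     ]
(237, 154) [0.6439146  0.06773208 0.165     ]
(202, 176) [0.57987567 0.16229224 0.165     ]
(213.5, 155) [0.63933525 0.13271778 0.165     ]
```

View pics/crop.png

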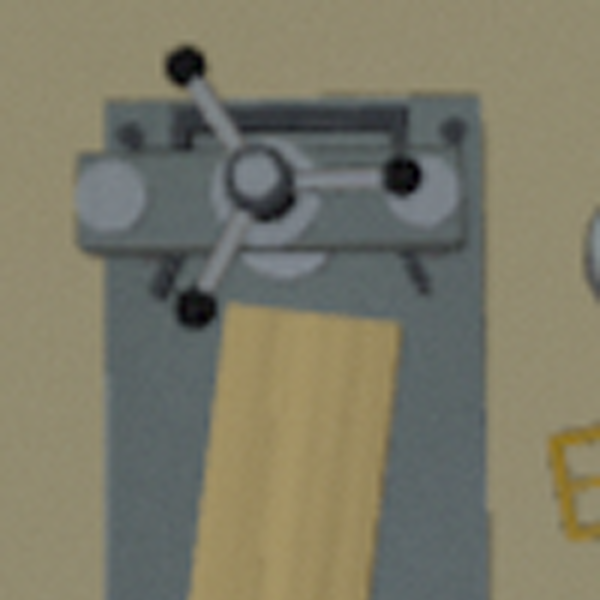

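The crop confirms three balls, about 65 mm from a hub at world (0.639, 0.133), and a press yaw of about +0.04 rad. The panel is centred at (0.517, 0.127), askew by about -6°. I'll push its rear face with two half-open fingers squared to the press.

Request:
{"op": "step_arm", "data": {"steps": [{"slide": [0, 0, 0], "roll": 0.087}, {"slide": [0, 0, 0], "roll": 0.087}, {"slide": [0, 0, 0], "roll": 0.086}, {"slide": [0.035, -0.1225, 0], "roll": 0}, {"slide": [0.035, -0.1225, 0], "roll": 0}, {"slide": [0.035, -0.1225, 0], "roll": 0}, {"slide": [0.035, -0.1225, 0], "roll": 0}, {"slide": [0.035, -0.1225, 0], "roll": 0}], "jaw": 0.5}}

```text
t: 1.95
ee_pos: [0.3123, -0.1904, 0.2315]
tool_rot: [0.0, 1.0, 0.019, 0.0]
force: [1.2, -0.3, 0.2]
finger_gap: 0.502
grasp_force: 0.0
```

Request:
{"op": "step_arm", "data": {"steps": [{"slide": [0.035, -0.1225, 0], "roll": 0}, {"slide": [0.035, -0.1225, 0], "roll": 0}, {"slide": [0.035, -0.1225, 0], "roll": 0}, {"slide": [0.035, -0.1225, 0], "roll": 0}, {"slide": [0.035, -0.1225, 0], "roll": 0}, {"slide": [0, 0, 0], "roll": 0}]}}

```text
t: 2.7
ee_pos: [0.3859, 0.1159, 0.2314]
tool_rot: [-0.001, 1.0, 0.024, 0.0]
force: [-1.1, -0.7, -0.1]
finger_gap: 0.502
grasp_force: 0.0
```

Request:
{"op": "step_arm", "data": {"steps": [{"slide": [0, -0.014, 0.1], "roll": 0}, {"slide": [0, 0, 0.1], "roll": 0}, {"slide": [0, 0, 0.1], "roll": 0}, {"slide": [0, 0, 0.1], "roll": 0}, {"slide": [0, 0, 0.024], "roll": 0}, {"slide": [0, 0, 0], "roll": 0}, {"slide": [0, 0, 0], "roll": 0}]}}

```text
t: 3.58
ee_pos: [0.3875, 0.1182, 0.0209]
tool_rot: [0.0, 1.0, 0.02, 0.002]
force: [-0.4, -0.0, -0.2]
finger_gap: 0.499
grasp_force: 0.0
```

Request:
{"op": "step_arm", "data": {"steps": [{"slide": [0.03, 0, 0], "roll": 0}, {"slide": [0.02, 0, 0], "roll": 0}, {"slide": [0.02, 0, 0], "roll": 0}, {"slide": [0.02, 0, 0], "roll": 0}, {"slide": [0.02, 0, 0], "roll": 0}, {"slide": [0.02, 0, 0], "roll": 0}, {"slide": [0, 0, 0], "roll": 0}]}}

```text
t: 4.45
ee_pos: [0.452, 0.121, 0.0193]
tool_rot: [-0.0, 1.0, 0.02, 0.001]
force: [-0.5, -0.6, -0.0]
finger_gap: 0.5
grasp_force: 0.0
```

```bash
python3 - <<'E'
from h import *
for n in('top','side'):
    im,_=vision.capture(n)
    c=im[120:245,170:290] if n=='top' else im[170:290,150:310]
    cv2.imwrite(f'pics/{n}1.png',cv2.resize(cv2.cvtColor(c,4),None,fx=4.8,fy=4.8,interpolation=2))
    for l in('panel_mid','panel_end'):
      for r in spotter.spot_point(l,n)[:3]: print(n,l,np.round(r['p'],2),np.round(r['pixel'],1),np.round(at_z(n,r['pixel'],.022),3))
E
```

```text
top panel_mid 0.89 [307.3 261.8] [ 0.343 -0.15   0.022]
top panel_mid 0.75 [172.6 275.6] [0.29  0.261 0.022]
top panel_mid 0.7 [217.  192.2] [0.549 0.135 0.022]
top panel_end 0.77 [301.8 238.1] [ 0.414 -0.131  0.022]
top panel_end 0.77 [145.3 289.4] [0.246 0.342 0.022]
side panel_mid 0.98 [236.5 250.1] [0.546 0.135 0.022]
side panel_mid 0.97 [336.7 295. ] [0.28  0.283 0.022]
side panel_mid 0.78 [304.5 198.1] [ 0.342 -0.152  0.022]
side panel_end 0.79 [210.8 250.7] [0.618 0.143 0.022]
side panel_end 0.76 [355.3 322. ] [0.246 0.364 0.022]
side panel_end 0.61 [280.9 203. ] [ 0.422 -0.115  0.022]
```

View pics/side1.png

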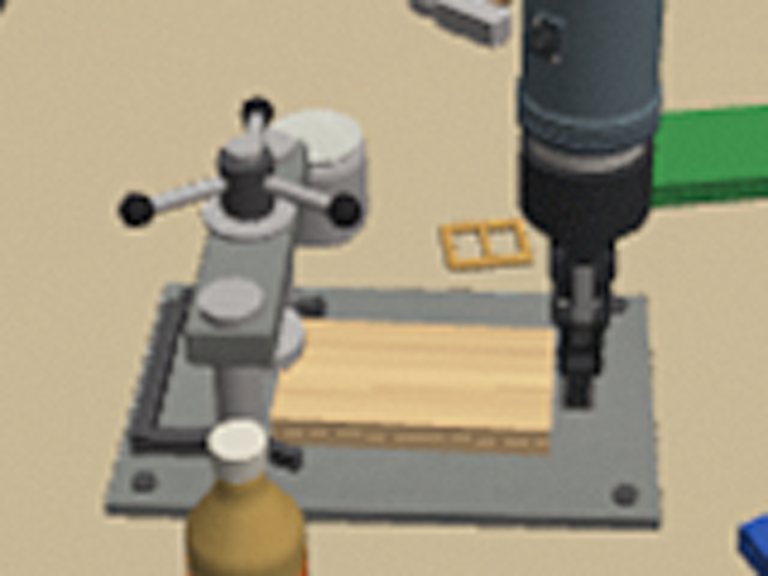

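The side crop shows the panel squared, with its front end entering the mouth of the rails and the gripper behind its rear edge. I'll keep pushing.

Request:
{"op": "step_arm", "data": {"steps": [{"slide": [0.02, 0, 0], "roll": 0}, {"slide": [0.02, 0, 0], "roll": 0}, {"slide": [0.02, 0, 0], "roll": 0}, {"slide": [0.02, 0, 0], "roll": 0}, {"slide": [0.02, 0, 0], "roll": 0}, {"slide": [0, 0, 0], "roll": 0}]}}

```text
t: 5.5
ee_pos: [0.5021, 0.123, 0.0194]
tool_rot: [-0.0, 1.0, 0.02, 0.001]
force: [-0.6, -0.7, 0.6]
finger_gap: 0.499
grasp_force: 0.0
```

Request:
{"op": "step_arm", "data": {"steps": [{"slide": [0.01, 0, 0], "roll": 0}, {"slide": [0.01, 0, 0], "roll": 0}, {"slide": [0, 0, 0], "roll": 0}]}}

```text
t: 5.88
ee_pos: [0.5113, 0.1234, 0.0194]
tool_rot: [-0.0, 1.0, 0.02, 0.0]
force: [0.2, 0.2, -0.8]
finger_gap: 0.5
grasp_force: 0.0
```

Request:
{"op": "step_arm", "data": {"steps": [{"slide": [0.006, 0, 0], "roll": 0}, {"slide": [0.006, 0, 0], "roll": 0}, {"slide": [0, 0, 0], "roll": 0}]}}

```text
t: 6.25
ee_pos: [0.5172, 0.1236, 0.0194]
tool_rot: [-0.0, 1.0, 0.02, 0.0]
force: [-0.6, -0.6, 0.1]
finger_gap: 0.499
grasp_force: 0.0
```

Request:
{"op": "step_arm", "data": {"steps": [{"slide": [0.005, 0, 0], "roll": 0}, {"slide": [0, 0, 0], "roll": 0}]}}

```text
t: 6.5
ee_pos: [0.5195, 0.1237, 0.0194]
tool_rot: [-0.0, 1.0, 0.02, 0.0]
force: [-0.6, -0.5, -0.2]
finger_gap: 0.498
grasp_force: 0.0
```

Request:
{"op": "step_arm", "data": {"steps": [{"slide": [0.005, 0, 0], "roll": 0}, {"slide": [0, 0, 0], "roll": 0}]}}

```text
t: 6.75
ee_pos: [0.5221, 0.1238, 0.0193]
tool_rot: [-0.0, 1.0, 0.02, 0.0]
force: [0.2, -0.8, -0.8]
finger_gap: 0.499
grasp_force: 0.0
```

Request:
{"op": "step_arm", "data": {"steps": [{"slide": [0.004, 0, 0], "roll": 0}, {"slide": [0, 0, 0], "roll": 0}]}}

```text
t: 7.0
ee_pos: [0.5226, 0.1239, 0.0191]
tool_rot: [0.0, 1.0, 0.02, -0.001]
force: [-4.5, -0.5, 3.4]
finger_gap: 0.501
grasp_force: 2.3
```

Request:
{"op": "step_arm", "data": {"steps": [{"slide": [0.004, 0, 0], "roll": 0}, {"slide": [0, 0, 0], "roll": 0}]}}

```text
t: 7.25
ee_pos: [0.5226, 0.124, 0.0187]
tool_rot: [0.0, 1.0, 0.02, -0.003]
force: [-9.4, -1.1, 5.3]
finger_gap: 0.502
grasp_force: 4.5
```

Force builds at tool x = 0.5226, close to the 0.520 expected at the stop. I'll back off, raise, close the jaw and check.

Request:
{"op": "step_arm", "data": {"steps": [{"slide": [-0.03, 0, 0], "roll": 0}, {"slide": [-0.04, 0, -0.02], "roll": 0}, {"slide": [-0.04, 0, -0.1], "roll": 0}, {"slide": [-0.06, 0, -0.1], "roll": 0}, {"slide": [-0.06, 0, -0.1], "roll": 0}, {"slide": [-0.06, 0, -0.1], "roll": 0}, {"slide": [0, 0, 0], "roll": 0}], "jaw": 0}}

```text
t: 8.12
ee_pos: [0.3817, 0.1185, 0.2334]
tool_rot: [-0.0, 1.0, 0.02, 0.005]
force: [0.7, -0.9, -0.5]
finger_gap: -0.001
grasp_force: 0.0
```

```bash
python3 - <<'E'
from h import *
cr={}
for n in('top','side'):
    im,d=vision.capture(n)
    c=im[125:225,170:270] if n=='top' else im[185:285,170:270]
    cr[n]=cv2.resize(cv2.cvtColor(c,4),(400,400),interpolation=2)
    for l in('panel_mid','panel_end','hub','stop'):
      for r in spotter.spot_point(l,n)[:3]:
        w=at_z(n,r['pixel'],.165 if l=='hub' else .022)
        if w[0]>.45:print(n,l,np.round(r['p'],2),np.round(r['pixel'],1),np.round(w,4))
    if n=='top':
      for r in spotter.outline_of('panel_mid',n):
        c=cloud(n,d,r['mask']); 
        if np.median(c[:,0])>.45: c=c[abs(c[:,2]-.032)<.006];print(len(c),cv2.minAreaRect(c[:,:2].astype(np.float32)*1000),np.percentile(c[:,0],[.5,2]))
cv2.imwrite('pics/c2.png',np.hstack([cr['top'],cr['side']]))
E
```

```text
top panel_mid 0.75 [219.2 173.1] [0.6093 0.1298 0.022 ]
top panel_end 0.96 [215.3 147.3] [0.6904 0.1449 0.022 ]
top hub 0.66 [213.5 144.1] [0.67   0.1338 0.165 ]
top hub 0.58 [215.6 153.5] [0.6437 0.1271 0.165 ]
top hub 0.33 [281.4 165.9] [ 0.614 -0.056  0.165]
top stop 0.69 [219.5 145.2] [0.6975 0.132  0.022 ]
829 ((614.6126708984375, 140.63815307617188), (157.46018981933594, 90.34201049804688), 2.2064194679260254) [0.53557062 0.53676149]
side panel_mid 0.82 [212.8 245. ] [0.6165 0.1181 0.022 ]
side panel_end 0.79 [185.4 250.3] [0.6903 0.1474 0.022 ]
side hub 0.81 [200.5 205.7] [0.6422 0.1283 0.165 ]
side stop 0.79 [185.6 249.2] [0.6907 0.1427 0.022 ]
side stop 0.52 [202.2 304.7] [0.6085 0.3407 0.022 ]
```

View pics/c2.png

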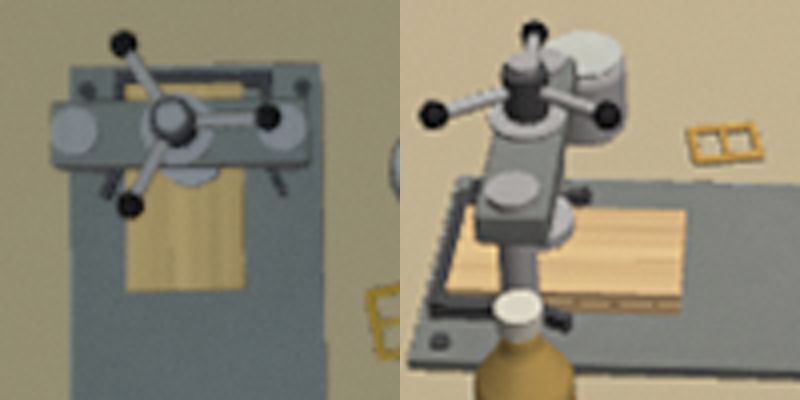

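The panel is home: centred at world x = 0.6146 and square at 2.2° against the press's 2.3°. In the crop its front edge touches the back stop at about (195,88). Now I'll bring the closed fingers between the two near arms.

Request:
{"op": "step_arm", "data": {"steps": [{"slide": [0.11, 0.009, 0], "roll": 0}, {"slide": [0.11, 0.009, 0], "roll": 0}, {"slide": [0.11, 0.009, 0], "roll": 0}, {"slide": [0.112, 0.009, 0], "roll": 0}, {"slide": [0, 0, 0], "roll": 0}, {"slide": [0, 0, 0.08], "roll": 0}, {"slide": [0, 0, 0.083], "roll": 0}, {"slide": [0, 0, 0], "roll": 0}]}}

```text
t: 9.68
ee_pos: [0.5987, 0.1091, 0.1444]
tool_rot: [-0.0, 1.0, 0.02, -0.004]
force: [0.3, -0.3, 0.4]
finger_gap: -0.003
grasp_force: 0.0
```

```bash
cat > arc.py <<'E'
import sys
from h import *
# usage: arc.py step n : rows along the circle, clockwise, in tool units
H=np.array([.638,.133]);R=.042
st,n=float(sys.argv[1]),int(sys.argv[2])
o=readout.get_obs();p=o['ee_pos'][:2];q=o['tool_rot'];yaw=2*np.arctan2(q[2],q[1])
d=p-H;th=np.arctan2(d[1],d[0]);print('r',np.hypot(*d).round(4),'ang',np.degrees(th).round(1),'z',o['ee_pos'][2].round(4),'yaw',round(yaw,3),'F',o['force'].round(1))
ex=np.array([np.cos(yaw),np.sin(yaw)]);ey=np.array([ex[1],-ex[0]])
for i in range(1,n+1):
    t=th-st*i;w=H+R*np.array([np.cos(t),np.sin(t)]);print(i,np.degrees(t).round(0),np.round([(w-p)@ex/.5,(w-p)@ey/.5],3));p=w
E
python3 arc.py .2 32
```

```text
r 0.046 ang -148.7 z 0.1444 yaw 0.04 F [ 0.3 -0.3  0.4]
1 -160.0 [ 0.    -0.019]
2 -172.0 [-0.003 -0.016]
3 -183.0 [-0.    -0.017]
4 -195.0 [ 0.003 -0.016]
5 -206.0 [ 0.006 -0.015]
6 -217.0 [ 0.009 -0.014]
7 -229.0 [ 0.012 -0.012]
8 -240.0 [ 0.014 -0.009]
9 -252.0 [ 0.016 -0.006]
10 -263.0 [ 0.017 -0.003]
11 -275.0 [0.017 0.   ]
12 -286.0 [0.016 0.004]
13 -298.0 [0.015 0.007]
14 -309.0 [0.014 0.01 ]
15 -321.0 [0.011 0.012]
16 -332.0 [0.009 0.014]
17 -343.0 [0.006 0.016]
18 -355.0 [0.002 0.017]
19 -366.0 [-0.001  0.017]
20 -378.0 [-0.004  0.016]
21 -389.0 [-0.007  0.015]
22 -401.0 [-0.01   0.013]
23 -412.0 [-0.013  0.011]
24 -424.0 [-0.015  0.008]
25 -435.0 [-0.016  0.005]
26 -447.0 [-0.017  0.002]
27 -458.0 [-0.017 -0.001]
28 -470.0 [-0.016 -0.005]
29 -481.0 [-0.015 -0.008]
30 -492.0 [-0.013 -0.011]
31 -504.0 [-0.011 -0.013]
32 -515.0 [-0.008 -0.015]
```

Request:
{"op": "step_arm", "data": {"steps": [{"slide": [0, 0, -0.015], "roll": 0}, {"slide": [0, -0.019, 0], "roll": 0}, {"slide": [-0.003, -0.016, 0], "roll": 0}, {"slide": [0, -0.017, 0], "roll": 0}, {"slide": [0.003, -0.016, 0], "roll": 0}, {"slide": [0.006, -0.015, 0], "roll": 0}, {"slide": [0.009, -0.014, 0], "roll": 0}, {"slide": [0, 0, 0], "roll": 0}]}}

```text
t: 10.68
ee_pos: [0.608, 0.1588, 0.1549]
tool_rot: [-0.0, 1.0, 0.02, -0.0]
force: [0.2, -0.2, -0.8]
finger_gap: -0.001
grasp_force: 0.1
```

```bash
python3 arc.py .2 8; python3 - <<'E'
from h import *
im,d=vision.capture('top');im2,_=vision.capture('side')
cv2.imwrite('pics/c3.png',np.hstack([cv2.resize(cv2.cvtColor(c,4),(400,400),interpolation=2) for c in(im[115:195,170:250],im2[170:270,160:260])]))
E
```

```text
r 0.0396 ang 139.3 z 0.1549 yaw 0.04 F [ 0.2 -0.2 -0.8]
1 128.0 [ 0.009 -0.014]
2 116.0 [ 0.015 -0.008]
3 105.0 [ 0.016 -0.005]
4 93.0 [ 0.017 -0.002]
5 82.0 [0.017 0.001]
6 71.0 [0.016 0.005]
7 59.0 [0.015 0.008]
8 48.0 [0.013 0.011]
```

View pics/c3.png

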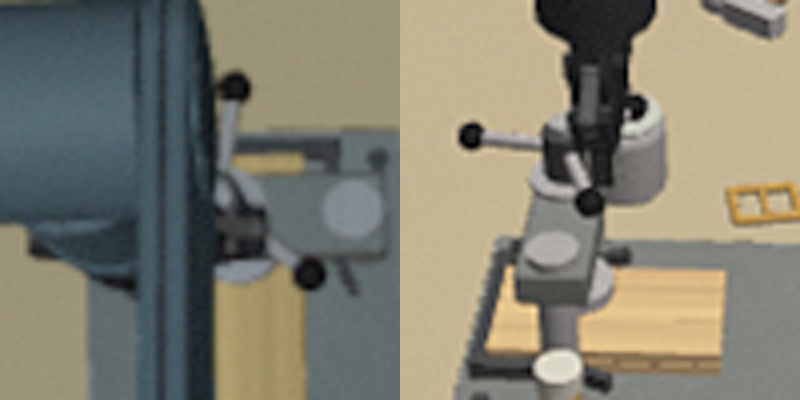

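The handle has turned with the finger: in the left crop ball 1 moved to (235,87) and ball 2 to (310,272). I'll continue round and read the force while moving.

Request:
{"op": "step_arm", "data": {"steps": [{"slide": [0.011, -0.012, 0], "roll": 0}, {"slide": [0.015, -0.008, 0], "roll": 0}, {"slide": [0.016, -0.005, 0], "roll": 0}, {"slide": [0.017, -0.002, 0], "roll": 0}]}}

```text
t: 11.28
ee_pos: [0.6372, 0.1728, 0.1553]
tool_rot: [-0.0, 1.0, 0.02, -0.0]
force: [-2.0, -1.6, 0.2]
finger_gap: 0.004
grasp_force: 1.2
```

Request:
{"op": "step_arm", "data": {"steps": [{"slide": [0.017, 0.001, 0], "roll": 0}, {"slide": [0.016, 0.005, 0], "roll": 0}]}}

```text
t: 11.52
ee_pos: [0.6539, 0.1704, 0.1552]
tool_rot: [-0.0, 1.0, 0.02, -0.0]
force: [-3.8, 0.9, 0.7]
finger_gap: 0.004
grasp_force: 1.4
```

```bash
cat > balls.py <<'E'
from h import *
H=np.array([.638,.133])
for n in('top','side'):
    vision.capture(n)
    for r in spotter.spot_point('ball_tip',n):
        w=at_z(n,r['pixel'],.165);e=w[:2]-H
        if .05<np.hypot(*e)<.08: print(n,r['p'].__round__(2),'ang',np.degrees(np.arctan2(e[1],e[0])).round(0),'r',np.hypot(*e).round(3))
E
python3 arc.py .2 8;python3 balls.py
```

```text
r 0.0406 ang 67.0 z 0.1552 yaw 0.04 F [-3.8  0.9  0.7]
1 56.0 [0.016 0.006]
2 44.0 [0.012 0.011]
3 33.0 [0.01  0.014]
4 21.0 [0.007 0.015]
5 10.0 [0.004 0.016]
6 -2.0 [0.001 0.017]
7 -13.0 [-0.003  0.017]
8 -25.0 [-0.006  0.016]
side 0.58 ang 153.0 r 0.063
```

Request:
{"op": "step_arm", "data": {"steps": [{"slide": [0.016, 0.006, 0], "roll": 0}]}}

```text
t: 11.85
ee_pos: [0.661, 0.1677, 0.1554]
tool_rot: [-0.0, 1.0, 0.02, -0.001]
force: [-3.3, 1.2, 1.0]
finger_gap: -0.003
grasp_force: 1.2
```

Request:
{"op": "step_arm", "data": {"steps": [{"slide": [0.012, 0.011, 0], "roll": 0}]}}

```text
t: 11.98
ee_pos: [0.668, 0.1623, 0.1554]
tool_rot: [-0.0, 1.0, 0.02, -0.0]
force: [-2.2, 2.0, 1.7]
finger_gap: 0.001
grasp_force: 1.2
```

Request:
{"op": "step_arm", "data": {"steps": [{"slide": [0.01, 0.014, 0], "roll": 0}]}}

```text
t: 12.1
ee_pos: [0.6736, 0.1551, 0.1554]
tool_rot: [-0.0, 1.0, 0.02, 0.0]
force: [-1.6, 2.1, 1.4]
finger_gap: 0.0
grasp_force: 1.1
```

Request:
{"op": "step_arm", "data": {"steps": [{"slide": [0.007, 0.015, 0], "roll": 0}]}}

```text
t: 12.22
ee_pos: [0.6773, 0.1477, 0.1553]
tool_rot: [-0.0, 1.0, 0.02, 0.0]
force: [-1.9, 2.4, 0.2]
finger_gap: 0.001
grasp_force: 1.3
```

Request:
{"op": "step_arm", "data": {"steps": [{"slide": [0.004, 0.016, 0], "roll": 0}]}}

```text
t: 12.35
ee_pos: [0.6796, 0.1397, 0.1553]
tool_rot: [-0.0, 1.0, 0.02, 0.0]
force: [-1.3, 2.7, -0.2]
finger_gap: -0.002
grasp_force: 1.2
```

```bash
python3 arc.py .2 10;python3 balls.py
```

```text
r 0.0421 ang 9.1 z 0.1553 yaw 0.039 F [-1.3  2.7 -0.2]
1 -2.0 [0.    0.017]
2 -14.0 [-0.003  0.017]
3 -25.0 [-0.006  0.016]
4 -37.0 [-0.009  0.014]
5 -48.0 [-0.012  0.012]
6 -60.0 [-0.014  0.009]
7 -71.0 [-0.016  0.006]
8 -83.0 [-0.016  0.003]
9 -94.0 [-0.017 -0.   ]
10 -105.0 [-0.016 -0.003]
top 0.46 ang 107.0 r 0.068
side 0.84 ang 97.0 r 0.067
```

Request:
{"op": "step_arm", "data": {"steps": [{"slide": [0, 0.017, 0], "roll": 0}]}}

```text
t: 12.68
ee_pos: [0.6794, 0.1322, 0.1553]
tool_rot: [-0.0, 1.0, 0.02, 0.0]
force: [0.1, 2.4, 1.3]
finger_gap: -0.008
grasp_force: 1.1
```

Request:
{"op": "step_arm", "data": {"steps": [{"slide": [-0.003, 0.017, 0], "roll": 0}]}}

```text
t: 12.8
ee_pos: [0.6784, 0.1229, 0.1553]
tool_rot: [-0.0, 1.0, 0.02, 0.0]
force: [0.4, 1.7, -0.3]
finger_gap: -0.002
grasp_force: 1.0
```

Request:
{"op": "step_arm", "data": {"steps": [{"slide": [-0.006, 0.016, 0], "roll": 0}]}}

```text
t: 12.92
ee_pos: [0.6758, 0.1149, 0.1554]
tool_rot: [-0.001, 1.0, 0.02, 0.0]
force: [1.0, 6.0, -0.2]
finger_gap: 0.0
grasp_force: 2.4
```

Request:
{"op": "step_arm", "data": {"steps": [{"slide": [-0.009, 0.014, 0], "roll": 0}]}}

```text
t: 13.05
ee_pos: [0.6719, 0.1081, 0.1555]
tool_rot: [-0.001, 1.0, 0.02, 0.001]
force: [2.5, 5.3, -1.1]
finger_gap: 0.006
grasp_force: 2.7
```

Request:
{"op": "step_arm", "data": {"steps": [{"slide": [-0.012, 0.012, 0], "roll": 0}]}}

```text
t: 13.18
ee_pos: [0.6664, 0.1018, 0.1555]
tool_rot: [-0.001, 1.0, 0.02, 0.001]
force: [3.9, 5.6, -1.9]
finger_gap: -0.001
grasp_force: 2.6
```

```bash
python3 arc.py .2 10;python3 balls.py
```

```text
r 0.0422 ang -47.7 z 0.1555 yaw 0.039 F [ 3.9  5.6 -1.9]
1 -59.0 [-0.014  0.009]
2 -71.0 [-0.015  0.007]
3 -82.0 [-0.016  0.003]
4 -94.0 [-0.017 -0.   ]
5 -105.0 [-0.016 -0.003]
6 -116.0 [-0.015 -0.007]
7 -128.0 [-0.014 -0.009]
8 -139.0 [-0.012 -0.012]
9 -151.0 [-0.009 -0.014]
10 -162.0 [-0.006 -0.016]
top 0.56 ang 58.0 r 0.065
```

The force doubled at a finger angle of about -18°, where the clutch began to slip. That makes about 0.5 rad so far, so I'll go 1.0 rad further.

Request:
{"op": "step_arm", "data": {"steps": [{"slide": [-0.014, 0.009, 0], "roll": 0}, {"slide": [-0.015, 0.007, 0], "roll": 0}]}}

```text
t: 13.62
ee_pos: [0.6528, 0.0932, 0.1557]
tool_rot: [-0.0, 1.0, 0.02, 0.002]
force: [5.7, 5.5, 0.1]
finger_gap: -0.002
grasp_force: 2.9
```

Request:
{"op": "step_arm", "data": {"steps": [{"slide": [-0.016, 0.003, 0], "roll": 0}, {"slide": [-0.017, 0, 0], "roll": 0}, {"slide": [-0.016, -0.003, 0], "roll": 0}]}}

```text
t: 14.0
ee_pos: [0.6296, 0.0911, 0.1568]
tool_rot: [0.001, 1.0, 0.019, 0.003]
force: [7.5, -0.4, 1.7]
finger_gap: 0.004
grasp_force: 2.9
```

```bash
python3 arc.py .2 1;python3 balls.py
```

```text
r 0.0427 ang -101.3 z 0.1568 yaw 0.039 F [ 7.5 -0.4  1.7]
1 -113.0 [-0.016 -0.007]
side 0.66 ang -10.0 r 0.079
```

The slip is now about 1.45 rad. I'll back off, lift clear and check.

Request:
{"op": "step_arm", "data": {"steps": [{"slide": [0.015, 0.002, 0], "roll": 0}, {"slide": [0.015, 0.002, 0], "roll": 0}, {"slide": [0, 0, -0.05], "roll": 0}, {"slide": [0, 0, -0.08], "roll": 0}, {"slide": [0, 0, -0.08], "roll": 0}, {"slide": [-0.1, 0.1, 0], "roll": 0}, {"slide": [-0.1, 0.1, 0], "roll": 0}, {"slide": [-0.1, 0.1, 0], "roll": 0}]}}

```text
t: 15.2
ee_pos: [0.5133, -0.0483, 0.2598]
tool_rot: [0.0, 1.0, 0.02, -0.001]
force: [1.5, -2.1, 0.8]
finger_gap: 0.003
grasp_force: 0.0
```

Request:
{"op": "step_arm", "data": {"steps": [{"slide": [-0.1, 0.1, 0], "roll": 0}, {"slide": [-0.1, 0.1, 0], "roll": 0}, {"slide": [0, 0, 0], "roll": 0}]}}

```text
t: 15.58
ee_pos: [0.4274, -0.1419, 0.2602]
tool_rot: [0.0, 1.0, 0.017, -0.001]
force: [0.4, 1.3, 0.1]
finger_gap: -0.002
grasp_force: 0.0
```

```bash
python3 balls.py; python3 - <<'E'
from h import *
im,d=vision.capture('top');im2,_=vision.capture('side')
cv2.imwrite('pics/c4.png',np.hstack([cv2.resize(cv2.cvtColor(c,4),(400,400),interpolation=2) for c in(im[125:225,170:270],im2[185:285,170:270])]))
E
```

```text
top 0.67 ang -2.0 r 0.059
side 0.61 ang -10.0 r 0.069
```

View pics/c4.png

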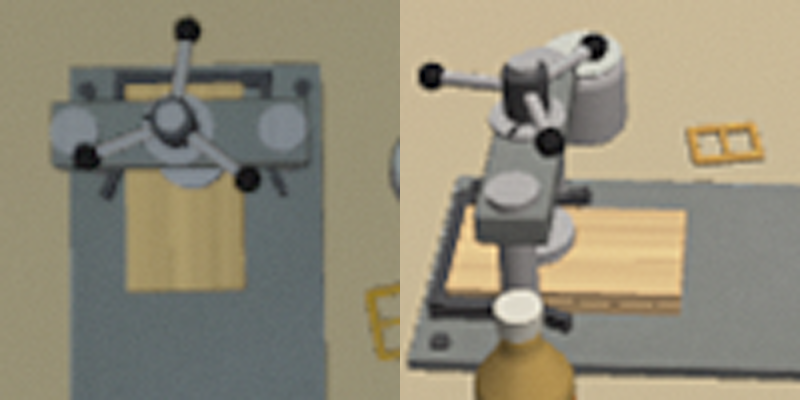

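The final picture shows the panel still home, the pad down on it, and the handle about 280° round in total, of which about 1.4 rad is slip. The gripper is clear of everything.

```bash
python3 -c "
from workcell import order
print(order.finish_job())"
```

```text
the job is handed in; nothing more can be done
None
```

The job is handed in: the panel is home against the back stop and clamped, with the clutch slipped about 1.4 rad (two to three clicks) as estimated from arm position and push force; no verdict came back.

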